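# Solder bench: load the reel, open the safety-capped flux bottle

## Task

Get the soldering bench ready: lower the wound solder reel over the upright spindle of the reel stand until it sits flat on the base, without dropping it, and let go of it. Then open the flux bottle standing in the steel bracket: press its safety cap down, twist it anticlockwise while it is pressed, lift it off, and finish still holding the cap upright and still, straight above the open bottle, with about 8 cm of air between them. Do not push the other things on the bench about.

Things in the scene. Friction and masses are not known exactly. Their poses are not given: they have to be found in the camera images.
- reel: Reel wound with silver solder wire, standing upright and loose on the bench: grey flanges 56 mm across and 6 mm thick at both ends, winding 48 mm across between them, 50 mm high overall, with a bore 18 mm across right through along its z axis. About 0.3 kg. Origin: centre of its underside, z up. Grip it across the upper flange (56 mm) or the winding from above.
- stand: Fixed round dark steel base, 90 mm across and 12 mm high, with one upright steel spindle 10 mm thick in its centre, its tapered tip 74 mm above the bench. Origin: centre of its underside on the bench, z up along the spindle. A seated reel sticks up to 62 mm, so 12 mm of spindle shows above it.
- spindle_foot (a point): Where the spindle leaves the stand's base: on the axis at the base's upper face, 12 mm above the bench. A seated reel has its origin here.
- bottle: White square flux bottle, 84 mm wide, fixed in a square steel bracket 100 mm wide on the bench; it cannot move or turn. Shoulder 110 mm above the bench at its outer edge, sloping up to 119 mm at the neck. Origin: centre of the bracket's underside on the bench; z up along the neck.
- bottle_mouth (a point): Centre of the bottle neck's rim, 148 mm above the bench. z up.
- cap: Ribbed black safety cap on the bottle, loose, 35 g, 54 mm across, 33 mm high, closed on top. Origin: centre of its open lower edge, z up; on the closed bottle this is 130 mm, its top 163 mm, above the bench. Grip its side from above, fingertips at most 35 mm below its top. Unpressed it turns only some 3 degrees and cannot be pulled off; its x axis is then along the bottle's.
- seal (a joint): How far (m) the sprung seal under the cap in the bottle's mouth is pressed down: 0 at rest, 0.0075 at most. It pushes back with 5 N at 0, 8 N at 4 mm, 10.5 N at the cap's 7 mm stop. Pressed 4 mm or more, the cap turns anticlockwise seen from above; turned 0.85 rad or more it is free to lift. 1.0 to 1.5 rad is a safe turn, in one grasp. It does not turn clockwise.
- screwdriver: Bystander: black screwdriver 180 mm long, 26 mm thick, lying on the bench. Origin: underside of its middle; x along it.
- brush: Bystander: small wooden-handled brush 140 mm long, 20 mm thick, lying on the bench. Origin: underside of its middle; x along it.
- spare: Bystander: empty wide grey reel, 90 mm across and 30 mm high, loose on the bench. Origin: centre of its underside.
- tin: Bystander: round aluminium tip-cleaner tin with brass wool, 64 mm across, 46 mm high, loose. Origin: centre of its underside.
- dropper: Bystander: small round white bottle, 38 mm across, 75 mm high, loose. Origin: centre of its underside.
- carton: Bystander: small cardboard carton, 60 by 90 mm, 35 mm high, loose. Origin: centre of its underside.
Not all that is in view belongs to the job. What is meant by the cap is not green, red or turquoise, and is the larger of those in its own colour.

How it is judged:
By the outcome, as a careful person would: the job done as asked, in the order asked, and still so for the second after the job is handed in, while the arm keeps its last pose, push and grip.
It also fails if it takes over 58 s, if anything falls off the work surface, if the arm or the gripper's body presses on something with over 40 N, if the wrist force passes 120 N, or if a joint passes its speed limit or range.

## Robot

A 6-joint arm with a two-finger parallel gripper is mounted at the origin on the work surface. World frame = base frame: x ahead of the robot, y to its left, z up, the work surface at z = 0. Lengths are in mm, angles in rad, forces in N, time in s.
With the tool pointing down it reaches from about 325 to 875 mm from the base axis. Payload 4.4 kg.
Tool frame: the origin (TCP) lies at the very end of the fingers, on their centre line; the grasp point (between the pads) lies 19 mm behind it; z points along the fingers, y is the line along which they close (so a half turn about z gives the same grasp; the last joint's range is limited). The gripper opens to 85 mm and grips with 20 to 120 N. Pads are 22 mm wide; open, the fingers measure 114 mm over their backs; the gripper's body (76 mm by 85 mm) begins 54 mm behind the grasp point. The pads swing forward as they close: fully open they stand 13 mm farther back than shut.
Start: joints at [-0.15, 0.207, 1.542, -0, 1.393, -0.15], TCP at [575.002, -0.012, 231.282] pointing down, gripper open.
Joint ranges: [-2.73, 2.73], [-0.86, 2.22], [0.23, 2.46], [-1.11, 4.25], [0.08, 2.63], [-2.82, 2.82]. Speed limits (rad/s): [2.79, 2.79, 3.14, 3.14, 3.14, 3.14].

## Interface

Orientations are given as [roll, pitch, yaw] about the fixed x, y, z axes, in that order (R = Rz(yaw) Ry(pitch) Rx(roll)).
In Python, from station import * gives the robot as it stands.
- The arm moves only by the shell command python3 -m creep 'ROWS' [FORCE]. ROWS is JSON, one flat list of numbers, 7 for each row, row after row: the turn, a rotation vector about the tool's x, y, z in rad, then the shift along the tool's x, y, z in mm, then the opening in per cent of the stroke, from 0 (shut) to 100 (fully open). In form: [wx, wy, wz, x, y, z, gripper, wx, wy, wz, x, y, z, gripper, ...]. A call has 1 to 20 rows; each row is the pose to reach, as a shift and turn from the pose commanded when the call began, along the tool's axes at that moment; what a row does not reach only later rows make up. A row lasts 1/8 s, in which the tool goes at most 62.5 mm and 10.7 degrees, less where a joint would pass 70% of its speed; a pose out of reach is approached as far as the arm can. A call with a gripper value outside its range is refused whole. The fingers move at their own pace and stop on an object; FORCE is the grip in N (left out, the last holds). Time passes only in rows, so rows that repeat a pose let the fingers close. It gives the time, the measured TCP pose, the force, the opening and the grip force at its end, in the units of the state.
- observe(): the state, without advancing time (a new reading comes with each control period).
- get_image(name): name is "scene" or "side" or "wrist"; returns (picture, depth): 480x640x3 uint8, red, green, blue; 480x640 float32, mm along the optical axis (not along the pixel's ray), 0 where there is no reading.
- get_calibration(name): a dict with "K" (3x3 intrinsics, pixels), "R" (3x3) and "t" (3): a world point X has camera coordinates R X + t. Camera axes: x right, y down, z forward; pixel columns grow to the right and rows downward; lengths in mm; the calibration is good to about 2 mm. The wrist camera is an equidistant fisheye: a pixel r from the principal point sees the ray r / f radians off the axis. A picture is of the moment at which its call begins: read the wrist's pose just before it. get_calibration takes no time and is no camera call; for the wrist camera it gives the pose at the moment of the call.
- job_done(): hands the job in; it is judged then, once.
Trained networks look in the newest picture that a camera, given by its name, has taken for a name from the list of things; names that differ only in an ending like _2 or _b are one class to them, and where a whole thing is asked for, a point or a joint stands for the part that bears it (a point fixed in the world has none). Each returns a list of dicts, best first, with "confidence" (0 to 1); they miss things now and then, are a little off and sometimes report something else, mostly with a low value. They report only what shows in the picture. A call takes as long as a camera call. They do not tell look-alikes from the thing itself.
- spot_in(target, camera): "position" ([x, y, z] in mm, in the coordinates of the camera as it stood for that picture, good to about 4 mm: the middle of the surface that is visible of it).
- cut_out(target, camera): "region" (480x640 bool, what is visible of it).
The state is a dict: "t": time; "joint_pos": joint angles; "joint_vel": joint speeds; "joint_torque": joint torques, N m; "ee_pos": TCP position; "eef_rot": TCP orientation; "ft_force": force on the tool from outside, world axes, zero at the start; "moment": the same for the moment, N m; "grip_width": finger opening in mm; "grasp_force": force on a finger pad.
Only numpy, scipy, OpenCV 4.12 (cv2) and the standard library are available. Lean on these libraries where they do the work, as an engineer would, in place of code of your own. Each camera call takes 0.05 s, during which the arm holds its last target. There are 200 camera calls.

## Working session

There is one attempt and no reset: what is moved stays moved. The work goes in short steps, Python scripts to look and compute and a shell command to move; the robot and the scene stay as the last step left them, time stands still between calls to the robot, and variables do not carry over. Pictures are saved under pics/ and viewed, at most 10 in all, crops included, and the job is handed in when it is done.

```bash
mkdir -p pics; cat > h.py <<'E'
from station import *
import numpy as np, cv2
def world(cam,p):
    c=get_calibration(cam); return np.array(c["R"]).T@(np.array(p)-np.array(c["t"]))
def cloud(cam,depth,mask=None):
    c=get_calibration(cam);K=np.array(c["K"]);v,u=np.nonzero((depth>0)&(mask if mask is not None else True))
    d=depth[v,u];P=np.stack([(u-K[0,2])/K[0,0]*d,(v-K[1,2])/K[1,1]*d,d],1)
    return (P-np.array(c["t"]))@np.array(c["R"]),u,v
def pix(cam,X):
    c=get_calibration(cam);p=np.array(c["R"])@X+np.array(c["t"]);q=np.array(c["K"])@p;return (q[:2]/q[2]).round()
def save(n,im): cv2.imwrite('pics/'+n,im[:,:,::-1])
E
python3 - <<'E'
from h import *
np.set_printoptions(precision=1,suppress=True)
for cam in ("scene","side"):
    im,d=get_image(cam); save(cam+'.png',im); np.savez(cam,im=im,d=d)
    for n in ("reel","stand","bottle","cap","spare","tin","dropper","carton","screwdriver","brush"):
        for r in spot_in(n,cam)[:4]:
            if r["confidence"]>.2:
                X=world(cam,r["position"]); print(cam,n,round(r["confidence"],2),X,pix(cam,X))
print(observe()["t"])
E
```

```text
scene reel 0.97 [ 494.1 -272.4   48.8] [217. 179.]
scene stand 0.85 [484.1 295.3  15.7] [483. 260.]
scene bottle 0.88 [644.7  55.   69.3] [343. 276.]
scene cap 0.92 [620.5  48.1 160.1] [346. 236.]
scene cap 0.73 [595.7 156.7  22.6] [401. 283.]
scene cap 0.65 [457.5 -98.8  18.7] [301. 197.]
scene cap 0.64 [665.3 -86.2  34.5] [268. 273.]
scene spare 0.68 [717.8 208.7  30.6] [413. 346.]
scene tin 0.63 [ 699.4 -190.6   41.5] [210. 270.]
scene dropper 0.73 [800.   70.9  49.5] [323. 359.]
scene carton 0.79 [ 776.4 -115.    36.2] [230. 318.]
scene screwdriver 0.71 [462.   84.6  23.6] [384. 220.]
scene brush 0.81 [460.  -97.3  20. ] [301. 197.]
side reel 0.84 [ 477.7 -261.8   40.6] [409. 216.]
side stand 0.96 [472.3 299.3  10.5] [314. 435.]
side bottle 0.57 [588.7  75.7  63.9] [304. 290.]
side cap 0.87 [478.6 176.5  35.6] [341. 361.]
side cap 0.77 [602.6  59.7 163.1] [300. 240.]
side cap 0.62 [486.6  11.2  24.1] [367. 299.]
side cap 0.57 [581.7 165.3  24.2] [287. 341.]
side spare 0.79 [705.3 214.   30.4] [210. 336.]
side tin 0.87 [ 677.7 -182.8   38.7] [315. 215.]
side dropper 0.91 [778.7  74.8  45.5] [216. 269.]
side carton 0.61 [ 768.9 -100.2   34.7] [263. 226.]
side screwdriver 0.94 [447.9  91.4  17.7] [374. 337.]
side brush 0.7 [418.  -87.4  14.6] [415. 280.]
side brush 0.4 [587.3  79.3  66.1] [304. 290.]
1.1
```

View pics/scene.png

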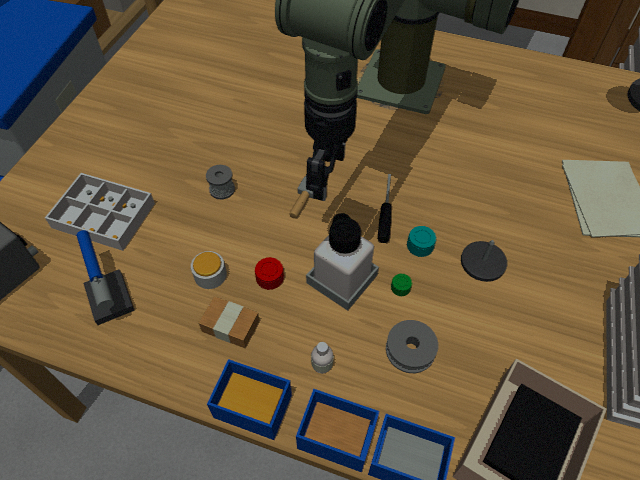

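View pics/side.png

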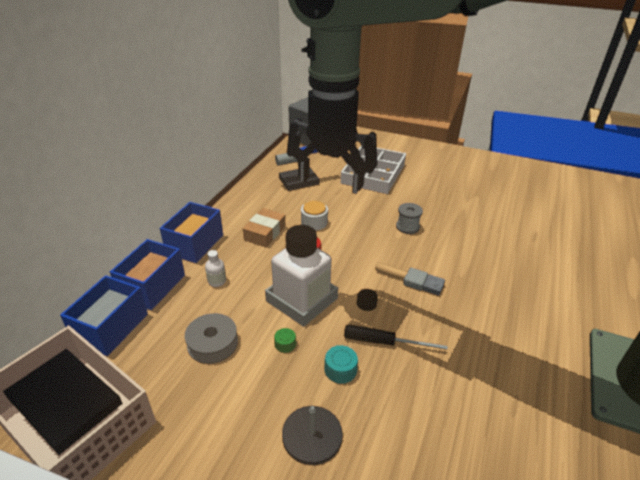

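Scene picture: reel (219,180), stand (484,260), bottle with black cap (345,235). Cap candidates, scene pixels: turquoise (421,240), green (401,284), red (269,273), black on the bottle (345,236), and a small black one on the bench behind it (344,222; side 367,299). The black cap on the bottle fits, as it is black and the larger of the two. I'll measure and confirm it in a crop.

```bash
python3 - <<'E'
from h import *
np.set_printoptions(precision=1,suppress=True)
def circ(P):
    A=np.c_[2*P[:,:2],np.ones(len(P))];s=np.linalg.lstsq(A,(P[:,:2]**2).sum(1),rcond=None)[0];return s[:2],(s[2]+s[0]**2+s[1]**2)**.5
def near(P,c,r,z0,z1): return P[(np.hypot(P[:,0]-c[0],P[:,1]-c[1])<r)&(P[:,2]>z0)&(P[:,2]<z1)]
for cam in ("scene","side"):
    f=np.load(cam+'.npz');P,u,v=cloud(cam,f['d'])
    T=near(P,(560,0),60,-8,8);print(cam,'table z',np.median(T[:,2]))
    for n,c,r,z0,z1 in (("reeltop",(485,-267),40,45,56),("base",(478,297),60,8,17),("spindle",(478,297),30,35,85),("captop",(612,52),40,155,172),("blackcap2",(487,11),30,8,45),("spare",(712,212),60,25,36)):
        Q=near(P,c,r,z0,z1)
        if len(Q)>5: 
            (c1,r1),a=cv2.minEnclosingCircle(Q[:,:2].astype(np.float32)),Q[:,:2].mean(0)
            print(n,len(Q),'enc',np.array(c1),round(r1,1),'mean',a,'zmed',np.median(Q[:,2]),Q[:,2].max())
    Q=near(P,(612,52),90,4,40)
    b=cv2.minAreaRect(Q[:,:2].astype(np.float32));print('bracket',b)
    Q=near(P,(612,52),75,105,122)
    b=cv2.minAreaRect(Q[:,:2].astype(np.float32));print('shoulder',b)
a=np.load('scene.npz')['im'][190:300,285:445];b=np.load('side.npz')['im'][215:325,260:420]
save('crop.png',cv2.resize(np.hstack([a,b]),None,fx=2.5,fy=2.5,interpolation=2))
print(get_calibration("wrist"),observe()["eef_rot"])
E
```

```text
scene table z 0.3234408345823327
reeltop 416 enc [ 483.1 -275.4] 30.2 mean [ 483.5 -274. ] zmed 49.962137270548254 55.6867866874607
base 1265 enc [480. 297.] 46.5 mean [483.  297.1] zmed 12.129024895954934 16.9050452756519
spindle 76 enc [480.2 297.3] 5.2 mean [482.  296.8] zmed 57.59180411283708 77.99776552374774
captop 701 enc [610.3  44.3] 28.7 mean [613.4  44.5] zmed 163.15716570311997 167.54552849779628
blackcap2 75 enc [487.5   1.2] 18.0 mean [482.2  -2.5] zmed 23.478025970869737 27.655256062116745
spare 1799 enc [710.5 206.5] 45.7 mean [711.9 207. ] zmed 30.201309247608243 35.145347417749086
bracket ((626.6533813476562, 69.89137268066406), (115.11092376708984, 165.0782012939453), 41.08823776245117)
shoulder ((612.22705078125, 44.395782470703125), (82.44219207763672, 83.67964172363281), 71.70614624023438)
side table z 0.9734363324247881
reeltop 303 enc [ 480.7 -274.5] 29.5 mean [ 480.3 -272.4] zmed 50.56249129855529 54.3900528290116
base 2547 enc [477.3 296.6] 46.1 mean [475.8 301.3] zmed 12.441920653967287 16.977881107639618
spindle 129 enc [476.4 298. ] 5.8 mean [476.5 299.7] zmed 59.32806902640156 76.0680236170902
captop 580 enc [609.7  45.1] 28.5 mean [607.   48.4] zmed 163.5435550554729 166.74912558791632
blackcap2 347 enc [489.3   3.5] 20.2 mean [488.5   8.1] zmed 23.56674636354218 27.527427909127834
spare 1597 enc [709.5 206.2] 46.4 mean [707.9 208.5] zmed 30.56912047922441 34.365506345818076
bracket ((588.8798217773438, 56.007659912109375), (147.04356384277344, 113.01864624023438), 44.759883880615234)
shoulder ((608.15771484375, 45.063255310058594), (82.31627655029297, 82.44413757324219), 72.07910919189453)
{'K': array([[371.6,   0. , 319.1],
       [  0. , 371.6, 242.6],
       [  0. ,   0. ,   1. ]]), 'R': array([[ 1. , -0. , -0. ],
       [-0. , -1. ,  0.3],
       [-0. , -0.3, -1. ]]), 't': array([-574.5,  -37.4,  380.2])} [-3.1 -0.   1.6]
```

View pics/crop.png

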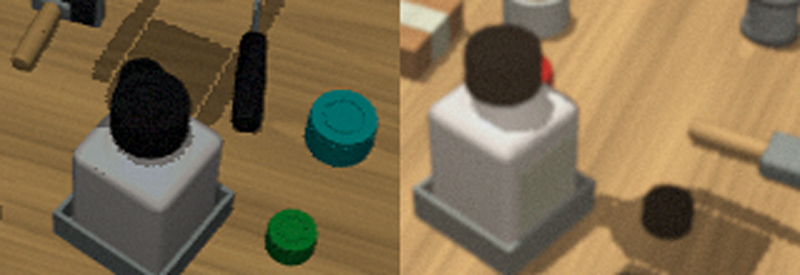

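The enlarged crop confirms it: the black cap on the bottle (crop 150,115 / 503,65) is clearly wider (about 54 mm) than the black one on the bench (667,210; about 36 mm). Next I move above the reel.

```bash
python3 -m creep '[0,0,0,-55,-19,10,100, 0,0,0,-110,-38,30,100, 0,0,0,-165,-56,55,100, 0,0,0,-220,-75,80,100, 0,0,0,-260,-88,100,100, 0,0,0,-275,-93,110,100, 0,0,0,-275,-93,110,100, 0,0,0,-275,-93,110,100]' 40
python3 - <<'E'
from h import *
o=observe();print(o["t"],o["ee_pos"],o["eef_rot"],o["joint_pos"],o["ft_force"])
c=get_calibration("wrist");im,d=get_image("wrist");save('w1.png',im);np.savez('w1',im=im,d=d)
K,R,t=map(np.array,(c["K"],c["R"],c["t"]))
v,u=np.nonzero(d>0);r=np.hypot(u-K[0,2],v-K[1,2]);th=r/K[0,0];z=d[v,u]
s=np.tan(th)*z/np.maximum(r,1e-6);P=(np.c_[(u-K[0,2])*s,(v-K[1,2])*s,z]-t)@R
m=(np.hypot(P[:,0]-482,P[:,1]+275)<36)&(P[:,2]>44)&(P[:,2]<56);Q=P[m]
print(len(Q),cv2.minEnclosingCircle(Q[:,:2].astype(np.float32)),Q.mean(0),np.median(Q[:,2]),u[m].min(),u[m].max(),v[m].min(),v[m].max())
E
```

```text
t: 2.1
ee_pos: [483.0, -274.1, 122.0]
eef_rot: [3.14, 0.0, 1.572]
ft_force: [0.0, 0.2, 0.6]
grip_width: 85.6
grasp_force: 0.0
2.1 [ 482.96384925 -274.08630415  122.04058519] [3.14039890e+00 1.50394776e-04 1.57208782e+00] [-6.72404415e-01  2.78937554e-01  1.69386232e+00  6.81852668e-04
  1.16776609e+00 -6.73963099e-01] [0.0236653  0.17554877 0.63152317]
5705 ((480.37310791015625, -276.01959228515625), 28.284101486206055) [ 480.43001267 -274.89939774   50.71535798] 50.848327846818826 270 360 213 300
```

View pics/w1.png

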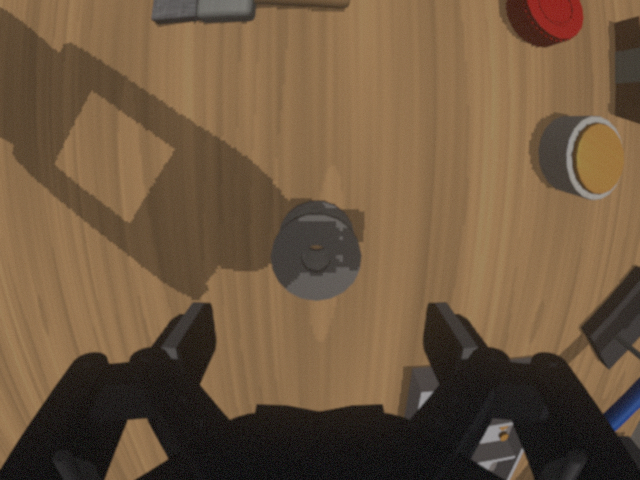

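Wrist picture: the reel is centred at (316,258), between the fingers in x and clear all round. Now I descend and grip.

```bash
python3 -m creep '[0,0,0,-1.5,-2,20,100, 0,0,0,-1.5,-2,45,100, 0,0,0,-1.5,-2,68,100, 0,0,0,-1.5,-2,85,100, 0,0,0,-1.5,-2,94,100, 0,0,0,-1.5,-2,94,100, 0,0,0,-1.5,-2,94,0, 0,0,0,-1.5,-2,94,0, 0,0,0,-1.5,-2,94,0, 0,0,0,-1.5,-2,94,0, 0,0,0,-1.5,-2,94,0, 0,0,0,-1.5,-2,94,0, 0,0,0,-1.5,-2,94,0, 0,0,0,-1.5,-2,94,0]' 40
```

```text
t: 3.9
ee_pos: [480.9, -277.2, 28.8]
eef_rot: [3.14, 0.001, 1.571]
ft_force: [-1.0, 1.0, 6.5]
grip_width: 54.4
grasp_force: 41.8
```

```bash
python3 -m creep '[0,0,0,0,0,-8,0, 0,0,0,0,0,-35,0, 0,0,0,0,0,-75,0, 0,0,0,0,-2,-110,0, 0,0,0,20,-5,-122,0, 0,0,0,55,-8,-122,0, 0,0,0,100,-12,-122,0, 0,0,0,150,-16,-122,0, 0,0,0,200,-18,-122,0, 0,0,0,250,-18,-122,0, 0,0,0,300,-18,-122,0, 0,0,0,350,-18,-122,0, 0,0,0,400,-16,-122,0, 0,0,0,450,-12,-120,0, 0,0,0,500,-8,-116,0, 0,0,0,540,-5,-110,0, 0,0,0,562,-4,-105,0, 0,0,0,572,-3,-100,0, 0,0,0,572,-3,-100,0, 0,0,0,572,-3,-100,0]'
python3 - <<'E'
from h import *
np.set_printoptions(precision=1,suppress=True)
for cam in ("scene","side"):
    im,d=get_image(cam);np.savez(cam+'2',im=im,d=d);m=[r for r in cut_out("reel",cam)]
    print(cam,[round(r["confidence"],2) for r in m])
    r=m[0]["region"]; P,u,v=cloud(cam,d,r); print(P.mean(0),np.percentile(P[:,2],[1,5,50,95,99]))
    for lo,hi in ((116-16,140),):
        Q=P[(P[:,2]>np.percentile(P[:,2],97)-4)];print('top',len(Q),cv2.minEnclosingCircle(Q[:,:2].astype(np.float32)),np.median(Q[:,2]))
    # axis by cylinder fit, flange/winding: constrained r
    P2,u,v=cloud(cam,d);S=P2[(np.hypot(P2[:,0]-478,P2[:,1]-297)<12)&(P2[:,2]>25)&(P2[:,2]<70)];print('spindle',len(S),S.mean(0) if len(S) else '')
    save(cam+'2.png',cv2.resize(im[(140 if cam=="scene" else 260):(300 if cam=="scene" else 480),(400 if cam=="scene" else 220):(560 if cam=="scene" else 420)],None,fx=2.5,fy=2.5))
o=observe();print(o["t"],o["ee_pos"])
E
```

```text
t: 6.4
ee_pos: [477.1, 294.3, 127.2]
eef_rot: [-3.141, 0.001, 1.57]
ft_force: [0.2, 0.3, -2.8]
grip_width: 54.4
grasp_force: 43.4
scene [0.64, 0.42]
[490.1 287.7 123.2] [ 42.5 100.6 119.5 150.1 151.7]
top 162 ((489.4627685546875, 289.6815185546875), 33.02264404296875) 148.71906795037148
spindle 74 [482.4 296.8  48. ]
side [0.89, 0.56]
[475.6 303.4 134.5] [  2.7 103.8 147.7 150.6 151.3]
top 1023 ((477.0845031738281, 295.3330383300781), 29.014995574951172) 149.2794879920966
spindle 101 [476.1 300.4  44.3]
6.6 [477.3 294.7 127.6]
```

```bash
python3 -c "
import cv2,numpy as np
a=cv2.imread('pics/scene2.png');b=cv2.imread('pics/side2.png');h=min(a.shape[0],b.shape[0]);b=cv2.resize(b,(400,440));a=cv2.resize(a,(400,400));a=cv2.copyMakeBorder(a,0,40,0,0,0);cv2.imwrite('pics/both2.png',np.hstack([a,b]))"
```

```text
(no output)
```

View pics/both2.png

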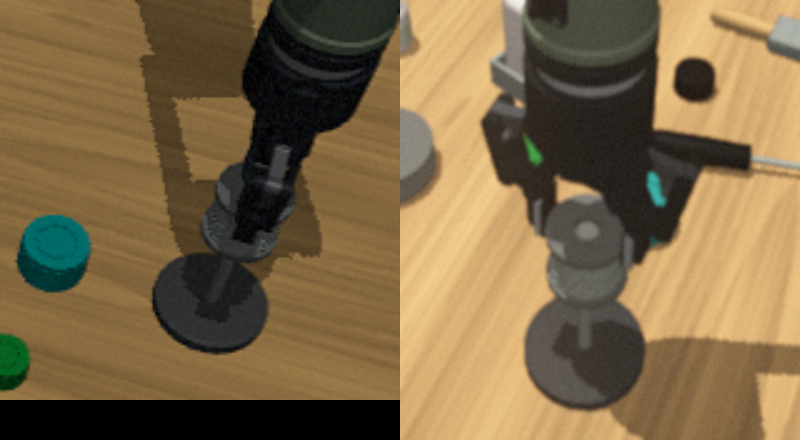

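Both views: the reel is level above the spindle, underside at about 99 mm, and its axis is within 1–2 mm of the spindle (side: reel top (587,225) directly above the spindle (583,330)). I lower it in two stages and check forces.

```bash
python3 -m creep '[0,0,0,1,0,8,0, 0,0,0,1,0,18,0, 0,0,0,1,0,24,0, 0,0,0,1,0,30,0, 0,0,0,1,0,36,0, 0,0,0,1,0,42,0, 0,0,0,1,0,42,0]'
```

```text
t: 7.48
ee_pos: [476.5, 296.3, 84.6]
eef_rot: [-3.14, 0.001, 1.571]
ft_force: [0.0, 0.2, -3.3]
grip_width: 54.6
grasp_force: 43.4
```

```bash
python3 -m creep '[0,0,0,0,0,8,0, 0,0,0,0,0,18,0, 0,0,0,0,0,28,0, 0,0,0,0,0,36,0, 0,0,0,0,0,40,0, 0,0,0,0,0,42,0, 0,0,0,0,0,43,0, 0,0,0,0,0,43,0]'
```

```text
t: 8.48
ee_pos: [477.2, 296.6, 42.5]
eef_rot: [3.141, -0.0, 1.571]
ft_force: [0.4, 0.7, -3.4]
grip_width: 54.5
grasp_force: 43.4
```

```bash
python3 -m creep '[0,0,0,0,0,0.5,0, 0,0,0,0,0,1,0, 0,0,0,0,0,1.5,0, 0,0,0,0,0,1.5,0]'; python3 -m creep '[0,0,0,0,0,0.5,0, 0,0,0,0,0,1,0, 0,0,0,0,0,1,0]'
```

```text
t: 8.98
ee_pos: [477.1, 296.6, 40.9]
eef_rot: [3.141, -0.0, 1.571]
ft_force: [-0.4, 0.1, -2.0]
grip_width: 54.5
grasp_force: 43.5
t: 9.35
ee_pos: [477.1, 296.6, 40.8]
eef_rot: [-3.142, 0.0, 1.571]
ft_force: [-3.4, -0.9, 6.1]
grip_width: 54.7
grasp_force: 44.0
```

It has seated (upward contact of 6 N, TCP 40.8 mm as expected). I release and rise.

```bash
python3 -m creep '[0,0,0,0,0,0,80, 0,0,0,0,0,0,100, 0,0,0,0,0,0,100, 0,0,0,0,0,0,100, 0,0,0,0,0,0,100, 0,0,0,0,0,-5,100, 0,0,0,0,0,-20,100, 0,0,0,0,0,-50,100, 0,0,0,0,0,-100,100, 0,0,0,0,0,-150,100, 0,0,0,-40,10,-190,100, 0,0,0,-90,30,-205,100, 0,0,0,-140,60,-205,100, 0,0,0,-140,60,-205,100]'
python3 - <<'E'
from h import *
np.set_printoptions(precision=1,suppress=True)
o=observe();print(o["ee_pos"],o["joint_pos"])
for cam in ("side","scene"):
    im,d=get_image(cam);P,u,v=cloud(cam,d);c=np.hypot(P[:,0]-478,P[:,1]-297)
    Q=P[(c<38)&(P[:,2]>56)&(P[:,2]<67)];print(cam,len(Q),cv2.minEnclosingCircle(Q[:,:2].astype(np.float32)),np.median(Q[:,2]),P[c<38][:,2].max())
    for s in (0,1,2,3):
        a=np.arctan2(Q[:,1]-297,Q[:,0]-478);k=(a//(np.pi/2)+2)==s;print(np.median(Q[k,2]))
E
```

```text
t: 11.1
ee_pos: [539.1, 153.1, 246.7]
eef_rot: [3.138, 0.001, 1.565]
ft_force: [-0.6, -0.0, 0.1]
grip_width: 85.3
grasp_force: 0.0
[539.1 153.1 246.7] [ 0.1  0.2  1.6 -0.   1.4  0.1]
side 1101 ((477.2156677246094, 298.0354309082031), 28.681861877441406) 62.58218301747116 76.91573987222286
62.7090712894019
62.53405157961644
62.66316610487227
62.43100540076118
scene 561 ((478.33013916015625, 298.15704345703125), 29.800006866455078) 62.2133197001562 77.24056195768617
62.13789520402419
62.32387484411121
62.246814866008876
62.21490278348613
```

The reel is seated flat (top at 62.2–62.6 mm in every quadrant, spindle showing). Next I approach the cap.

```bash
python3 -m creep '[0,0,0,-45,30,0,100, 0,0,0,-85,55,10,100, 0,0,0,-104,68,25,100, 0,0,0,-108,71,35,100, 0,0,0,-108,71,35,100, 0,0,0,-108,71,35,100, 0,0,0,-108,71,35,100]' 60
python3 - <<'E'
from h import *
o=observe();print(o["t"],o["ee_pos"],o["eef_rot"],o["joint_pos"])
c=get_calibration("wrist");im,d=get_image("wrist");save('w2.png',im)
K,R,t=map(np.array,(c["K"],c["R"],c["t"]))
v,u=np.nonzero(d>0);r=np.hypot(u-K[0,2],v-K[1,2]);th=r/K[0,0];z=d[v,u]
s=np.tan(th)*z/np.maximum(r,1e-6);P=(np.c_[(u-K[0,2])*s,(v-K[1,2])*s,z]-t)@R
m=(np.hypot(P[:,0]-610,P[:,1]-45)<36)&(P[:,2]>158)&(P[:,2]<169);Q=P[m]
print(len(Q),cv2.minEnclosingCircle(Q[:,:2].astype(np.float32)),np.median(Q[:,2]))
E
```

```text
t: 12.08
ee_pos: [608.0, 49.6, 210.6]
eef_rot: [3.14, -0.0, 1.572]
ft_force: [0.2, -0.8, 0.0]
grip_width: 84.9
grasp_force: 0.0
12.075 [607.99259538  49.58752254 210.62326186] [ 3.14039258e+00 -1.62996145e-04  1.57226612e+00] [-6.05281318e-02  2.95506624e-01  1.47502516e+00  2.41903511e-04
  1.36987321e+00 -6.20459657e-02]
6982 ((609.0863037109375, 43.13747787475586), 27.874082565307617) 163.8832840395179
```

View pics/w2.png

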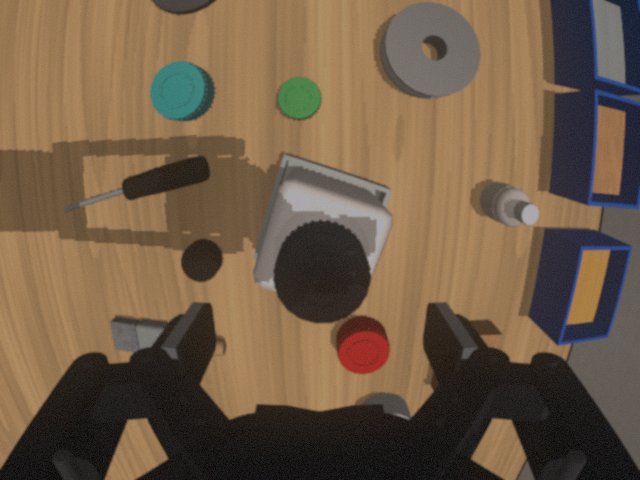

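Wrist picture: the black cap is at (322,271) on the bottle and nothing stands in the fingers' way. Centre is about (609.5, 44), top 163. I descend and grip.

```bash
python3 -m creep '[0,0,0,-5.3,1.5,5,100, 0,0,0,-5.3,1.5,25,100, 0,0,0,-5.3,1.5,48,100, 0,0,0,-5.3,1.5,65,100, 0,0,0,-5.3,1.5,74,100, 0,0,0,-5.3,1.5,77,100, 0,0,0,-5.3,1.5,77,100, 0,0,0,-5.3,1.5,77,0, 0,0,0,-5.3,1.5,77,0, 0,0,0,-5.3,1.5,77,0, 0,0,0,-5.3,1.5,77,0, 0,0,0,-5.3,1.5,77,0, 0,0,0,-5.3,1.5,77,0, 0,0,0,-5.3,1.5,77,0, 0,0,0,-5.3,1.5,77,0]' 60
```

```text
t: 14.0
ee_pos: [610.0, 43.2, 133.1]
eef_rot: [3.141, 0.0, 1.571]
ft_force: [0.8, 0.8, 4.5]
grip_width: 53.0
grasp_force: 62.0
```

```bash
python3 -m creep '[0,0,0,0,0,1.5,0, 0,0,0,0,0,3,0, 0,0,0,0,0,4.5,0, 0,0,0,0,0,6,0, 0,0,0,0,0,6.5,0, 0,0,0,0,0,6.5,0, 0,0,0,0,0,6.5,0]'
```

```text
t: 14.88
ee_pos: [610.0, 43.2, 127.5]
eef_rot: [3.14, 0.0, 1.571]
ft_force: [-2.0, -0.2, 9.0]
grip_width: 52.9
grasp_force: 62.4
```

Force of 9 N means about 5.2 mm pressed. Now the anticlockwise twist, −z about the downward tool axis.

```bash
python3 -m creep '[0,0,-0.04,0,0,0,0, 0,0,-0.12,0,0,0.3,0, 0,0,-0.22,0,0,0.3,0, 0,0,-0.32,0,0,0.3,0, 0,0,-0.42,0,0,0.3,0, 0,0,-0.42,0,0,0.3,0]'
```

```text
t: 15.62
ee_pos: [610.7, 43.3, 127.6]
eef_rot: [3.139, 0.001, 1.991]
ft_force: [0.1, 1.2, 8.2]
grip_width: 52.8
grasp_force: 62.5
```

```bash
python3 -m creep '[0,0,-0.05,0,0,0.7,0, 0,0,-0.15,0,0,0.7,0, 0,0,-0.25,0,0,0.7,0, 0,0,-0.35,0,0,0.7,0, 0,0,-0.45,0,0,0.7,0, 0,0,-0.55,0,0,0.7,0, 0,0,-0.65,0,0,0.7,0, 0,0,-0.75,0,0,0.7,0, 0,0,-0.83,0,0,0.7,0, 0,0,-0.83,0,0,0.7,0]'
python3 -c "
from h import *
o=observe();print(o['moment'],o['joint_pos'])
im,d=get_image('wrist');save('w3.png',im)"
```

```text
t: 16.88
ee_pos: [610.8, 43.2, 127.1]
eef_rot: [3.141, 0.003, 2.821]
ft_force: [-1.6, 0.5, 10.9]
grip_width: 52.8
grasp_force: 62.5
[0.02354601 0.1150864  0.05995225] [-7.06916494e-02  3.81702919e-01  1.54408788e+00  3.94320977e-05
  1.21255701e+00 -1.32129141e+00]
```

View pics/w3.png

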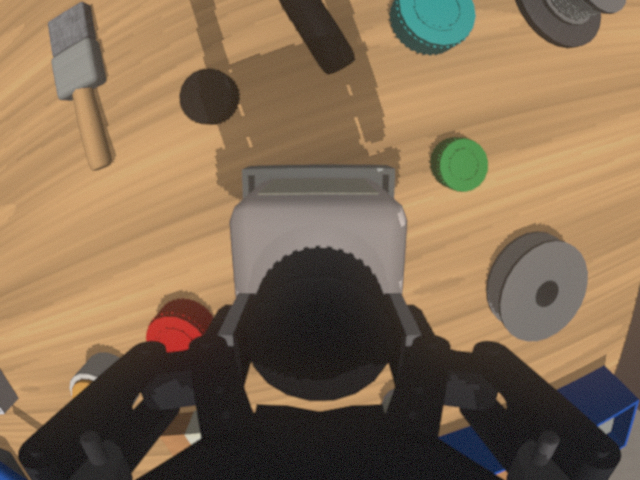

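Wrist picture: the cap (320,320) is held squarely, the gripper has turned 1.25 rad and the moment is small. I lift gently first.

```bash
python3 -m creep '[0,0,0,0,0,-3,0, 0,0,0,0,0,-7,0, 0,0,0,0,0,-11,0, 0,0,0,0,0,-15,0, 0,0,0,0,0,-20,0, 0,0,0,0,0,-20,0]'
```

```text
t: 17.68
ee_pos: [609.5, 43.1, 145.3]
eef_rot: [-3.142, 0.0, 2.821]
ft_force: [0.7, 1.0, -1.7]
grip_width: 52.5
grasp_force: 62.8
```

```bash
python3 -m creep '[0,0,0,0,0,-8,0, 0,0,0,0,0,-22,0, 0,0,0,0,0,-40,0, 0,0,0,0,0,-58,0, 0,0,0,0,0,-73,0, 0,0,0,0,0,-82,0, 0,0,0,0,0,-86,0, 0,0,0,0,0,-86,0, 0,0,0,0,0,-86,0, 0,0,0,0,0,-86,0]'
python3 - <<'E'
from h import *
np.set_printoptions(precision=1,suppress=True)
ims=[]
for cam in ("scene","side"):
    im,d=get_image(cam);P,u,v=cloud(cam,d);c=np.hypot(P[:,0]-610,P[:,1]-44)
    Q=P[(c<26)&(P[:,2]>130)&(P[:,2]<175)];print(cam,'neck',len(Q),np.percentile(Q[:,2],[50,95,99]) if len(Q) else '',Q.mean(0) if len(Q) else '')
    for r in cut_out("cap",cam)[:5]:
        C,_,_=cloud(cam,d,r["region"]);print(round(r["confidence"],2),np.median(C,0),np.percentile(C[:,2],[3,97]))
    q=pix(cam,np.array([610,44,190.])).astype(int);ims.append(cv2.resize(im[max(q[1]-75,0):,max(q[0]-65,0):][:150,:130],(390,450)))
save('end.png',np.hstack(ims));o=observe();print(o["ee_pos"],o["eef_rot"],o["t"])
E
```

```text
t: 18.92
ee_pos: [609.1, 43.2, 230.5]
eef_rot: [-3.141, -0.001, 2.821]
ft_force: [0.3, -0.1, -1.0]
grip_width: 52.5
grasp_force: 62.8
scene neck 404 [148.2 156.5 157.5] [615.8  45.3 148. ]
0.97 [492.5 169.9  32. ] [ 3.9 36.1]
0.92 [625.8  41.1 258.6] [229.4 261.9]
0.78 [597.6 157.6  22.6] [ 4.3 26.3]
0.65 [662.1 -87.   32. ] [ 0.8 35.9]
0.55 [495.6   0.2  23.5] [13.9 26.9]
side neck 401 [147.3 156.6 157.3] [606.   50.4 146.8]
0.97 [477.8 178.9  32.9] [ 3.9 35.8]
0.92 [487.3  11.5  23.5] [ 6.3 26.4]
0.9 [596.6  55.7 256.3] [230.  261.8]
0.6 [586.2 163.   22.8] [ 2.9 25.7]
0.56 [ 640.3 -101.2   33.8] [29.  36.2]
[609.4  43.2 231. ] [-3.1 -0.   2.8] 19.125
```

View pics/end.png

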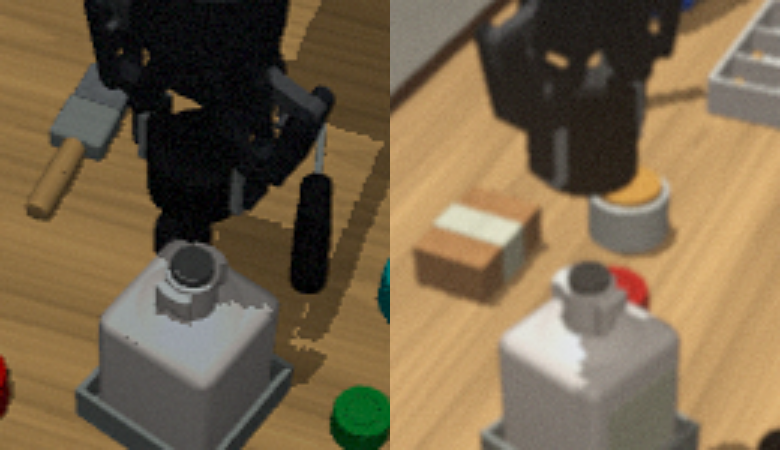

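The cap is held upright (edge at about 228 mm), about 80 mm above the open neck's rim at 148 mm. The neck is visible at (190,270) and (588,280), and the bystanders are where they were.

```bash
python3 -c "
from station import *
print(job_done())"
```

```text
the job is handed in; nothing more can be done
None
```

I handed the job in at about 19 s of robot time. The reel is seated flat on the stand and released, and the flux bottle is open with the cap held upright and still about 8 cm above its mouth.

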